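Ready the bath-salt mill

TASK

Get the bath-salt mill ready: turn the adjustment ring on its top clockwise until the burrs touch, then back it off four clicks. After that, stand the open glass jar upright in the pulled-out catch drawer and push the drawer fully home, leaving everything else on the shelf undisturbed.

Things in the scene. Friction and masses are not known exactly. Their poses are not given: they have to be found in the camera images.
- mill: Bath-salt mill, a fixed pale bamboo housing 205 mm long (x, from -55 to +150 mm), 120 mm wide (y) and 104 mm high, drawer opening in its front face at x = -55 mm. Origin on the table directly below the ring's axis; x points from the drawer side to the rear, z up. A steel collar (84 mm across, top at z = 112 mm) carries the ring; at the rear, 103 mm behind the ring's axis, stands a steel hopper 68 mm across, top at z = 163 mm.
- ring_grip (a point): Centre of the top of the ring's grip bar, on the ring's vertical axis, 154 mm above the table; turns with the ring. The dark steel ring is 72 mm across and 8 mm thick (z 112 to 120 mm); the brown wooden grip bar stands across it, 62 mm long (this point's x), 14 mm wide (y), 34 mm high above the ring, a white mark on top of its +x end.
- ring (a joint): Turn of the ring about the vertical, rad: 0 = burrs touching, a hard stop; grows anticlockwise from above (backing off), up to 2.4. It starts between 0.7 and 1.4. Spring detents: one click is 15 degrees (0.262 rad), with a click rest at 0 and at every whole click; turning over a click takes about 0.1 N m and the ring settles into the nearest rest when let go. Four clicks back = 1.047. The white mark points along the mill's x at 0.
- jar: Open green-tinted glass jar, straight-sided, 54 mm outside diameter, 65 mm high, wall 4 mm, about 150 g, standing on the table. Origin: centre of its underside; z up.
- drawer (a joint): Travel of the catch drawer, m: 0 = fully home against its stop, grows as it is pulled out to -x of the mill; starts between 0.100 and 0.115. Stiff slide, about 2 N plus drag, stays where left.
- drawer_in (a point): Centre of the drawer's inner floor, 10 mm above the table; axes as the mill's. The inner floor is 80 by 80 mm and slightly more toward the front; side and rear walls 6 mm thick rise 18 mm above it; the front panel, 46 to 55 mm in front of this point, is 112 mm wide, its top 62 mm above the table. When home this point lies below the ring's axis, and the ceiling is 90 mm above the table.
- drawer_pull (a point): Centre of the front end of the drawer's round brown pull knob, 34 mm above the table, 99 mm in front of drawer_in; the knob is 32 mm across and 14 mm long, on a 18 mm thick steel stem that holds it 30 mm off the front panel. Push here along the mill's +x.
- hourglass: Wooden sauna hourglass, 72 mm across, 140 mm high; bystander. Origin: centre of its underside.
- massager: Blue silicone scalp massager, 76 mm across, 48 mm high; bystander. Origin: centre of its underside.
- scraper: Steel tongue scraper lying flat, about 155 mm long along its x, 60 mm wide loop at +x, 6 mm thick; bystander.
- jar_cap: The jar's steel screw cap lying on the table, 60 mm across, 14 mm high; bystander, to be left where it lies. Origin: centre of its underside.
- lotion: White lotion bottle, 56 mm across, 160 mm high; bystander. Origin: centre of its underside.
- bamboo_box: Fixed bamboo box with a hinged lid, 140 by 200 mm, 83 mm high without its knob; bystander. Origin: centre of its underside.

How it is judged (in metres and radians):
On the way, in this order (a step that is already met when the one before it is completed fails the run):
1. the ring is turned clockwise until the burrs touch (value of joint ring below 0.04 rad), for 0.1 s.
2. the ring is backed off four clicks (value of joint ring between 0.947 and 1.147 rad), for 0.3 s.
3. the jar stands in the drawer (horizontal distance between jar and drawer_in below 0.022 m and z of jar in the frame of drawer_in below 0.004 m and angle between jar's own z axis and vertical below 0.1 rad and contact force between the fingers and jar below 0.1 N), for 0.2 s.
4. the drawer is pushed fully home (value of joint drawer below 0.004 m), for 0.2 s.
At the end, for the whole second after the job is handed in: The ring rests four clicks back from burr contact (1.047 rad, within 0.1), the drawer is home (within 4 mm), and the jar stands upright (within 0.1 rad) and still on the drawer's inner floor, within 22 mm of its centre (all of step 2 and value of joint drawer below 0.004 m and horizontal distance between jar and drawer_in below 0.022 m and z of jar in the frame of drawer_in below 0.004 m and angle between jar's own z axis and vertical below 0.1 rad and linear speed of jar below 0.02 m/s); the robot touches nothing.
It fails at once if the jar is knocked over (angle between jar's own z axis and vertical above 0.7 rad).
It fails at once if a bystander is moved by more than 20 mm or tipped (distance of any of hourglass, massager, scraper, jar_cap, lotion from where it was at the start of the episode above 0.02 m or angle between any of hourglass, lotion's own z axis and vertical above 0.3 rad).
It also fails if it takes over 72 s, if anything falls off the work surface, if the arm or the gripper's body presses on something with over 40 N, if the wrist force passes 120 N, or if a joint passes its speed limit or range.

ROBOT

A 7-joint arm with a two-finger parallel gripper is mounted at the origin on the work surface. World frame = base frame: x ahead of the robot, y to its left, z up, the work surface at z = 0. Lengths are in m, angles in degrees, forces in N, time in s.
With the tool pointing down it reaches from about 0.425 to 0.875 m from the base axis. Payload 4.7 kg.
Tool frame: the origin (TCP) lies between the finger pads; the fingertips stand 19 mm ahead of it and the grasp point (between the pads) is the TCP; x points along the fingers, z is the direction in which the jaws open and shut, and the axes are right-handed (so a half turn about x gives the same grasp; the last joint's range is limited). The gripper opens to 87 mm and grips with 3 to 60 N. Pads are 19 mm wide; open, the fingers measure 117 mm over their backs; the gripper's body (75 mm by 190 mm) begins 51 mm behind the grasp point.
Start: joints at [66.87, 18.392, -4.016, 83.108, 1.295, 78.541, -3.26], TCP at [0.264, -0.594, 0.242] pointing down, gripper open.
Joint ranges: [-163.93, 163.93], [-17.29, 119.83], [-79.2, 71.16], [3.27, 140.29], [-89.18, 269.18], [5.43, 117.66], [-154.24, 154.24]. Speed limits (degrees/s): [147.25, 147.25, 180, 180, 180, 180, 180].

INTERFACE

Orientations are given as [roll, pitch, yaw] about the fixed x, y, z axes, in that order (R = Rz(yaw) Ry(pitch) Rx(roll)).
In Python, from cell import monitor, read_camera, camera_model, env, regions_of gives the robot as it stands. The module is installed in compiled form; this text tells all that it offers.
- The arm moves only by the tool step_arm, never from a script. Its argument "deltas" is a list of rows, each a list of 5 numbers: the gripper's target within -1 to 1 (fully open at 1, half-way at 0, shut at -1), then the shift along the tool's x, y, z in m, then the turn about the tool's x in degrees. A call has 1 to 12 rows; each row is the pose to reach, as a shift and turn from the pose commanded when the call began, along the tool's axes at that moment; what a row does not reach only later rows make up. A row lasts 1/8 s, in which the tool goes at most 62.5 mm and 10.7 degrees, less where a joint would pass 70% of its speed; a pose out of reach is approached as far as the arm can. A call with a gripper value outside its range is refused whole. The fingers move at their own pace and stop on an object; "newtons" is the grip in N (left out, the last holds). Time passes only in rows, so rows that repeat a pose let the fingers close. It gives the time, the measured TCP pose, the force and the opening at its end, in the units of the state.
- monitor.get_obs(): the state, without advancing time (a new reading comes with each control period).
- read_camera(name): name is "scene" or "top"; returns (picture, depth): 400x640x3 uint8, red, green, blue; 400x640 float32, m along the optical axis (not along the pixel's ray), 0 where there is no reading.
- camera_model(name): a dict with "fx", "fy", "cx", "cy" (pixels), "k1" (the pictures are not rectified: a ray, as slopes to the right and down, at radius r is drawn at 1 + k1 r^2 times it, then the intrinsics apply), "xyz" and "attitude" of the camera in the world. Camera axes: x right, y down, z forward; pixel columns grow to the right and rows downward; lengths in m; the calibration is good to about 2 mm. A picture is of the moment at which its call begins. camera_model takes no time and is no camera call.
- env.sign_off(): hands the job in, once; it reports no verdict.
Trained networks look in the newest picture that a camera, given by its name, has taken for a name from the list of things; names that differ only in an ending like _2 or _b are one class to them, and where a whole thing is asked for, a point or a joint stands for the part that bears it (a point fixed in the world has none). Each returns a list of dicts, best first, with "p" (0 to 1); they miss things now and then, are a little off and sometimes report something else, mostly with a low value. They report only what shows in the picture. A call takes as long as a camera call.
- regions_of(camera, thing): "pixels" (400x640 bool, what is visible of it) and "pixel" ([column, row] in pixels, amid what is visible of it).
The state is a dict: "time_s": time; "qpos": joint angles; "joint_velocities": joint speeds; "effort": joint torques, N m; "tool_pos": TCP position; "tool_rot": TCP orientation; "force": force on the tool from outside, world axes, zero at the start; "wrist_torque": the same for the moment, N m; "grip_width": finger opening in m.
Only numpy, scipy, OpenCV 4.12 (cv2) and the standard library are available. Lean on these libraries where they do the work, as an engineer would, in place of code of your own. Each camera call takes 0.05 s, during which the arm holds its last target. There are 200 camera calls.

## Working session

There is one attempt and no reset: what is moved stays moved. The work goes in short steps, Python scripts to look and compute and a tool call to move; the robot and the scene stay as the last step left them, time stands still between calls to the robot, and variables do not carry over. Pictures are saved under pics/ and viewed, about 8 in all and at most 12, crops included, and the job is handed in when it is done.

Besides the shell and the picture viewer there is one more tool, called as name(argument=value, ...), one argument or row to a line, values as JSON. step_arm: Moves the arm, as the interface text tells. Its arguments: {"type":"object","properties":{"deltas":{"type":"array"},"newtons":{"type":"number"}},"required":["deltas"]}

```bash
mkdir -p pics
cat > h.py <<'E'
import numpy as np, cv2
from scipy.spatial.transform import Rotation as R
from cell import monitor, read_camera, camera_model, env, regions_of
def cam(name):
    m=camera_model(name); return m
def Rc(m):
    a=np.array(m["attitude"],float)
    if a.shape==(3,3): return a
    return R.from_euler('xyz',a,degrees=True).as_matrix() if a.size==3 else None
def pts(name,depth,mask):
    m=cam(name); v,u=np.nonzero(mask&(depth>0)); d=depth[v,u]
    xd=np.c_[(u-m["cx"])/m["fx"],(v-m["cy"])/m["fy"]]; x=xd.copy()
    for _ in range(20): x=xd/(1+m["k1"]*(x**2).sum(1,keepdims=True))
    return np.c_[x*d[:,None],d]@Rc(m).T+np.array(m["xyz"])
E
python3 - <<'E'
from h import *
for c in("scene","top"):
    print(cam(c)); p,d=read_camera(c); cv2.imwrite(f"pics/{c}0.png",p[:,:,::-1]); np.savez(f"{c}0.npz",p=p,d=d)
    for t in ["mill","ring_grip","jar","drawer","drawer_pull","hourglass","massager","scraper","jar_cap","lotion","bamboo_box"]:
        for r in regions_of(c,t)[:2]:
            q=pts(c,d,r["pixels"])
            print(c,t,round(r["p"],2),np.round(r["pixel"]),len(q),np.round(np.median(q,0),3) if len(q) else '',np.round(np.percentile(q,[2,98],axis=0),3).tolist() if len(q) else '')
print(monitor.get_obs())
E
```

```text
{'fx': 477.4247083794258, 'fy': 477.4247083794258, 'cx': 317.23339174453, 'cy': 202.13113600262915, 'k1': -0.136749168641668, 'xyz': array([ 1.58333744, -0.01810378,  1.14735517]), 'attitude': array([-134.22769274,    0.46113429,   88.20329799])}
scene mill 0.66 [332. 255.] 3822 [0.745 0.041 0.101] [[0.495, -0.018, 0.006], [0.804, 0.107, 0.162]]
scene jar 0.82 [406. 208.] 352 [0.497 0.297 0.04 ] [[0.454, 0.273, 0.001], [0.509, 0.323, 0.065]]
scene drawer 0.59 [323. 214.] 514 [0.501 0.024 0.039] [[0.45, -0.026, 0.004], [0.513, 0.08, 0.063]]
scene drawer_pull 0.95 [321. 212.] 550 [0.501 0.025 0.037] [[0.431, -0.03, -0.003], [0.518, 0.08, 0.063]]
scene drawer_pull 0.18 [421. 261.] 250 [0.699 0.31  0.025] [[0.671, 0.293, 0.002], [0.729, 0.348, 0.05]]
scene hourglass 0.63 [228. 207.] 844 [ 0.512 -0.275  0.089] [[0.463, -0.311, -0.0], [0.533, -0.244, 0.142]]
scene massager 0.83 [418. 260.] 252 [0.698 0.31  0.025] [[0.67, 0.293, 0.005], [0.729, 0.349, 0.05]]
scene massager 0.48 [321. 214.] 554 [0.501 0.022 0.038] [[0.436, -0.03, -0.002], [0.594, 0.079, 0.097]]
scene scraper 0.74 [408. 208.]
[... 2067 characters left out ...]
 [0.586, 0.654, 0.119]]
{'time_s': 1.2, 'qpos': array([66.86889341, 18.39244163, -4.01654363, 83.10813196,  1.29753355,
       78.54163625, -3.259035  ]), 'joint_velocities': array([0.0481889 , 0.03170571, 0.02291205, 0.07122504, 0.04581103,
       0.04329808, 0.06218478]), 'effort': array([-4.13608150e-04, -4.91104245e+01, -4.03376967e-01, -3.12771857e+01,
       -6.37779152e-02,  3.35383555e-02,  1.34994121e-05]), 'tool_pos': array([ 0.26371479, -0.59411148,  0.24157563]), 'tool_rot': array([ -59.1382079 ,   89.99401889, -125.19640311]), 'force': array([-0.26621218, -0.52643717,  0.67623766]), 'wrist_torque': array([ 0.05793701, -0.04707003,  0.03573398]), 'grip_width': 0.0871910837806966}
```

Run:
```python
import cv2,numpy as np
a=cv2.imread("pics/top0.png")[80:300,130:530]; cv2.imwrite("pics/v1.png",cv2.resize(a,None,fx=2,fy=2,interpolation=3))
from h import *
z=np.load("top0.npz");d=z["d"]
q=pts("top",d,np.ones_like(d,bool))
w=(abs(q[:,0]-.64)<.2)&(abs(q[:,1]-.04)<.1)
s=q[w]
g=s[(s[:,2]>.145)&(s[:,2]<.158)]; print("grip?",len(g),g.mean(0) if len(g) else '',np.round(g[:,:2].min(0),3),np.round(g[:,:2].max(0),3))
h=s[(s[:,2]>.158)]; print("hopper",len(h),h.mean(0),h.min(0),h.max(0))
t=s[(s[:,2]>.097)&(s[:,2]<.108)]; print(cv2.minAreaRect((t[:,:2]*1000).astype(np.float32)),np.median(t[:,2]))
f=s[(s[:,2]>.054)&(s[:,2]<.068)&(s[:,0]<.55)]; print("panel",cv2.minAreaRect((f[:,:2]*1000).astype(np.float32)),f.mean(0))
```

```text
grip? 115 [0.66703149 0.04343157 0.15287839] [0.627 0.015] [0.777 0.081]
hopper 311 [0.7465917  0.04995124 0.16298071] [0.6380452  0.02027159 0.15801126] [0.7790362  0.07750953 0.17003659]
((695.4960327148438, 45.30957794189453), (205.65087890625, 120.15191650390625), 5.077488899230957) 0.10367332222312609
panel ((478.5824279785156, 25.137298583984375), (45.091453552246094, 110.23513793945312), 4.934156894683838) [0.49517261 0.02804312 0.06098661]
```

View pics/v1.png

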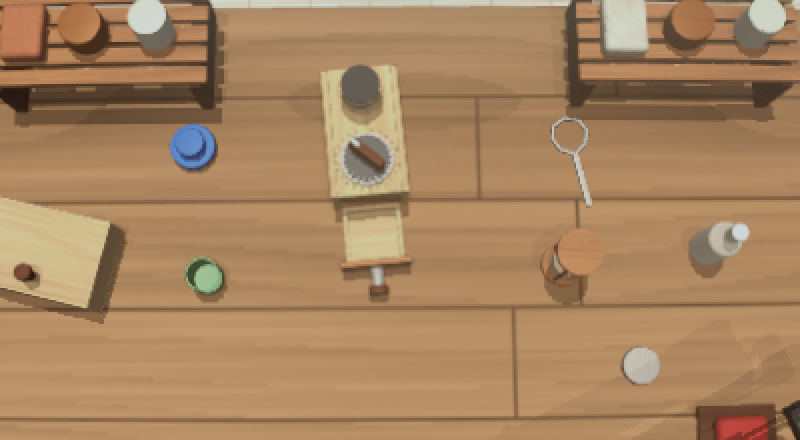

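View pics/scene0.png

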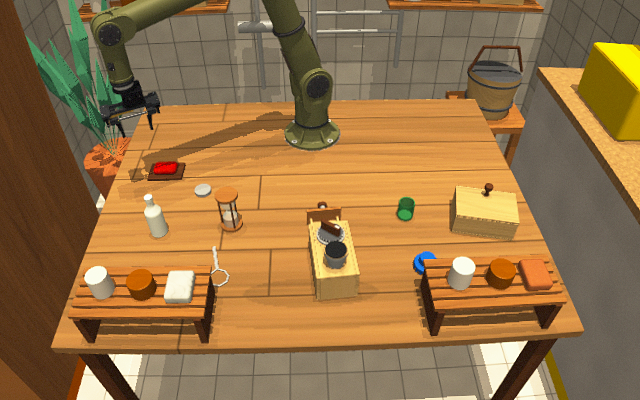

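```bash
cat >> h.py <<'E'
def allpts(c,z): 
    d=z["d"]; m=d>0; return pts(c,d,m), z["p"][m].astype(float)
def tool():
    o=monitor.get_obs(); return np.array(o["tool_pos"]),R.from_euler('xyz',o["tool_rot"],degrees=True).as_matrix(),o
def plan(target,jaw=None):
    p,T,o=tool(); d=T.T@(np.array(target)-p); yaw=np.degrees(np.arctan2(T[1,2],T[0,2])); 
    print("t",o["time_s"],"pos",p.round(4),"jawyaw",round(yaw,2),"x",T[:,0].round(3),"delta",d.round(4),"q",np.round(o["qpos"],1),"grip",round(o["grip_width"],4),"F",np.round(o["force"],1),"M",np.round(o["wrist_torque"],2))
    if jaw is not None: print("turn +=cw:",round((yaw-jaw+90)%180-90,2))
def bar(c,z,o=(.6482,.0411)):
    q,col=allpts(c,z); r=np.hypot(q[:,0]-o[0],q[:,1]-o[1])
    s=(q[:,2]>.146)&(q[:,2]<.162)&(r<.04)
    a=q[s,:2]; C=a.mean(0); w,v=np.linalg.eigh(np.cov((a-C).T)); e=v[:,1]; br=col[s].min(1)
    l=(a-C)@e
    if np.corrcoef(l,br)[0,1]<0: e=-e
    print(c,"bar n",s.sum(),"centre",C.round(4),"ext",np.ptp(l).round(3),"yaw",round(np.degrees(np.arctan2(e[1],e[0])),1),"corr",np.corrcoef(l,br)[0,1].round(2))
E
python3 - <<'E'
from h import *
for c in("scene","top"):
    z=np.load(c+"0.npz"); bar(c,z)
    q,col=allpts(c,z)
    a=np.radians(5.08);X=(q[:,:2]-[.6482,.0411])@np.array([[np.cos(a),-np.sin(a)],[np.sin(a),np.cos(a)]])
    s=(abs(X[:,1])<.065)&(X[:,0]>-.162)&(X[:,0]<-.14)&(q[:,2]>.054)&(q[:,2]<.066); print(c,"panel x",np.percentile(X[s,0],[2,50,98]),np.percentile(X[s,1],[2,98]),np.median(q[s,2]))
    s=(abs(X[:,1])<.065)&(X[:,0]>-.25)&(X[:,0]<-.17)&(q[:,2]>.02)&(q[:,2]<.06); print("knob",s.sum(),np.percentile(X[s,0],[2,50,98]),np.percentile(X[s,1],[2,50,98]),np.percentile(q[s,2],98))
    s=(X[:,0]>0.06)&(X[:,0]<.145)&(abs(X[:,1])<.05)&(q[:,2]>.158); print("hop",X[s].mean(0),np.ptp(X[s],axis=0))
    s=(np.hypot(q[:,0]-.48,q[:,1]-.3)<.06)
    j=q[s&(q[:,2]>.058)&(q[:,2]<.07)]; print("jar rim",len(j),cv2.minEnclosingCircle((j[:,:2]*1000).astype(np.float32)))
plan([.6482,.0411,.2],0)
E
```

```text
scene bar n 95 centre [0.654  0.0417] ext 0.062 yaw 52.5 corr 0.4
scene panel x [-0.15587555 -0.14746942 -0.14221302] [-0.05383662  0.05201568] 0.05865882827803004
knob 56 [-0.19947058 -0.18633956 -0.17533238] [-0.01372422 -0.0009374   0.01288716] 0.05013705508870878
hop [ 0.10819681 -0.00077326] [0.06577742 0.06287528]
jar rim 64 ((481.93988037109375, 300.29925537109375), 28.885671615600586)
top bar n 93 centre [0.6476 0.0426] ext 0.06 yaw 53.8 corr 0.53
top panel x [-0.15710309 -0.15297403 -0.14813656] [-0.05259654  0.0532915 ] 0.06094723532069224
knob 74 [-0.20076854 -0.1902749  -0.17118345] [-1.45951741e-02 -8.77354041e-05  1.39735938e-02] 0.0528025962126922
hop [ 1.01003503e-01 -4.30301901e-05] [0.06343878 0.05801757]
jar rim 74 ((477.5282897949219, 301.30010986328125), 27.607330322265625)
t 1.2 pos [ 0.2637 -0.5941  0.2416] jawyaw -66.06 x [-0. -0. -1.] delta [ 0.0415  0.6092 -0.4245] q [66.9 18.4 -4.  83.1  1.3 78.5 -3.3] grip 0.0872 F [-0.3 -0.5  0.7] M [ 0.06 -0.05  0.04]
turn +=cw: -66.06
```

step_arm(
  deltas=[
    [1,0,0.051,-0.035,-2.3],
    [1,0,0.102,-0.071,-4.7],
    [1,0,0.153,-0.106,-7],
    [1,0,0.204,-0.141,-9.3],
    [1,0,0.255,-0.177,-11.7],
    [1,0,0.306,-0.212,-14],
    [1,0,0.356,-0.247,-16.3],
    [1,0,0.407,-0.283,-18.7],
    [1,0,0.458,-0.318,-21],
    [1,0,0.509,-0.353,-23.3],
    [1,0,0.56,-0.389,-25.7],
    [1,0,0.611,-0.424,-28],
  ],
  newtons=25,
)

```text
time_s: 2.7
tool_pos: [0.6511, 0.0427, 0.2418]
tool_rot: [6.5, 90.0, -31.5]
force: [1.1, -0.8, 0.1]
grip_width: 0.0868
```

Run:
```python
from h import *
plan([.650,.0413,.142],-38)
```

```text
t 2.7 pos [0.6511 0.0427 0.2418] jawyaw -38.02 x [ 0.001 -0.    -1.   ] delta [ 0.0998 -0.0018 -0.0001] q [ 19.6  21.9 -33.9  81.8  12.3  79.9 -52.5] grip 0.0868 F [ 1.1 -0.8  0.1] M [-0.08 -0.06  0.04]
turn +=cw: -0.02
```

step_arm(
  deltas=[
    [1,0.03,-0.001,0,0],
    [1,0.06,-0.001,0,0],
    [1,0.085,-0.001,0,0],
    [1,0.1,-0.001,0,0],
    [1,0.1,-0.001,0,0],
    [-1,0.1,-0.001,0,0],
    [-1,0.1,-0.001,0,0],
    [-1,0.1,-0.001,0,0],
    [-1,0.1,-0.001,0,0],
    [-1,0.1,-0.001,0,0],
    [-1,0.1,-0.001,0,0],
    [-1,0.1,-0.001,0,0],
  ],
  newtons=25,
)

```text
time_s: 4.2
tool_pos: [0.6495, 0.0405, 0.1415]
tool_rot: [-87.0, 90.0, -125.1]
force: [0.8, 0.1, -0.2]
grip_width: 0.0249
```

Run:
```python
from h import *
plan([.650,.0413,.142],-38)
```

```text
t 4.2 pos [0.6495 0.0405 0.1415] jawyaw -38.06 x [-0. -0. -1.] delta [-0.0005  0.0009 -0.0001] q [ 19.4  25.5 -32.9  89.1  14.4  69.7 -54.1] grip 0.0249 F [ 0.8  0.1 -0.2] M [ 0.03 -0.03 -0.04]
turn +=cw: -0.06
```

Still closing; wait a little.

step_arm(
  deltas=[
    [-1,0,0,0,0],
    [-1,0,0,0,0],
    [-1,0,0,0,0],
    [-1,0,0,0,0],
  ],
)

```text
time_s: 4.7
tool_pos: [0.6487, 0.0412, 0.1415]
tool_rot: [-156.0, 89.9, 166.0]
force: [-4.6, 2.2, 2.3]
grip_width: 0.0139
```

Run:
```python
from h import *
plan([.650,.0413,.142],-38)
```

```text
t 4.7 pos [0.6487 0.0412 0.1415] jawyaw -38.03 x [-0.002  0.    -1.   ] delta [-0.0005  0.0009  0.0009] q [ 19.4  25.5 -32.9  89.1  14.4  69.8 -54.1] grip 0.0139 F [-4.6  2.2  2.3] M [ 0.44  1.08 -0.04]
turn +=cw: -0.03
```

step_arm(
  deltas=[
    [-1,0,0,-0.001,0],
    [-1,0,0,-0.001,8],
    [-1,0,0,-0.001,16],
    [-1,0,0,-0.001,24],
    [-1,0,0,-0.001,32],
    [-1,0,0,-0.001,38],
    [-1,0,0,-0.001,42],
    [-1,0,0,-0.001,45],
    [-1,0,0,-0.001,47],
    [-1,0,0,-0.001,47],
  ],
)

```text
time_s: 5.95
tool_pos: [0.6485, 0.0415, 0.1415]
tool_rot: [-110.2, 90.0, 164.8]
force: [-4.4, 2.3, 1.7]
grip_width: 0.0138
```

Run:
```python
from h import *
plan([.650,.0413,.142],-38)
```

```text
t 5.95 pos [0.6485 0.0415 0.1415] jawyaw -85.01 x [-0.  0. -1.] delta [-0.0005  0.0015  0.0003] q [ 13.4  23.9 -24.9  89.4  10.5  69.  -98.4] grip 0.0138 F [-4.4  2.3  1.7] M [0.53 0.93 0.05]
turn +=cw: -47.01
```

step_arm(
  deltas=[
    [-1,0,0,0,2],
    [-1,0,0,0,4],
    [-1,0,0,0,4],
  ],
)

```text
time_s: 6.32
tool_pos: [0.6488, 0.0415, 0.1415]
tool_rot: [108.3, 90.0, 19.2]
force: [-3.1, 2.9, 1.5]
grip_width: 0.0144
```

Run:
```python
from h import *
plan([.650,.0413,.142],-38)
z={};z["p"],z["d"]=read_camera("top")
```

```text
t 6.325 pos [0.6488 0.0415 0.1415] jawyaw -89.04 x [ 0.  0. -1.] delta [-0.0005  0.0012  0.0002] q [  12.9   23.8  -24.2   89.4   10.2   68.9 -102.2] grip 0.0144 F [-3.1  2.9  1.5] M [0.67 0.69 0.55]
turn +=cw: -51.04
```

step_arm(
  deltas=[
    [-1,0,0,0,1],
    [-1,0,0,0,1],
    [-1,0,0,0,-4],
    [-1,0,0,0,-4],
  ],
)

```text
time_s: 6.88
tool_pos: [0.6491, 0.0415, 0.1415]
tool_rot: [140.2, 89.9, 55.1]
force: [-1.5, 3.3, -0.9]
grip_width: 0.0133
```

Run:
```python
from h import *
plan([.650,.0413,.142],-25)
```

```text
t 6.875 pos [0.6491 0.0415 0.1415] jawyaw -85.18 x [ 0.001  0.001 -1.   ] delta [-0.0005  0.0009  0.0003] q [ 13.4  23.9 -24.9  89.4  10.5  68.9 -98.6] grip 0.0133 F [-1.5  3.3 -0.9] M [0.97 0.25 0.05]
turn +=cw: -60.18
```

step_arm(
  deltas=[
    [-1,0,0,0,-8],
    [-1,0,0,0,-16],
    [-1,0,0,0,-24],
    [-1,0,0,0,-32],
    [-1,0,0,0,-40],
    [-1,0,0,0,-48],
    [-1,0,0,0,-54],
    [-1,0,0,0,-58],
    [-1,0,0,0,-60],
    [-1,0,0,0,-60],
    [-1,0,0,0,-60],
    [-1,0,0,0,-60],
  ],
)

```text
time_s: 8.38
tool_pos: [0.649, 0.0417, 0.1415]
tool_rot: [77.6, 89.9, 52.5]
force: [-0.4, 5.3, -1.7]
grip_width: 0.014
```

Run:
```python
from h import *
plan([.650,.0413,.142],-25)
```

```text
t 8.375 pos [0.649  0.0417 0.1415] jawyaw -25.15 x [ 0.001  0.001 -1.   ] delta [-0.0005  0.      0.0011] q [ 20.9  25.9 -35.1  89.1  15.5  69.8 -42. ] grip 0.014 F [-0.4  5.3 -1.7] M [1.14 0.11 0.05]
turn +=cw: -0.15
```

Release to a modest opening, rise, then check the ring in both cameras.

step_arm(
  deltas=[
    [0,0,0,0,0],
    [0,0,0,0,0],
    [0,0,0,0,0],
    [1,0,0,0,0],
    [1,0,0,0,0],
    [1,-0.03,0,0,0],
    [1,-0.06,0,0,0],
    [1,-0.1,0,0,0],
  ],
)

```text
time_s: 9.38
tool_pos: [0.6481, 0.0409, 0.2417]
tool_rot: [-143.6, 89.9, -168.6]
force: [0.4, -0.0, 0.2]
grip_width: 0.0834
```

Run:
```python
from h import *
plan([.479,.301,.24],0)
```

```text
t 9.375 pos [0.6481 0.0409 0.2417] jawyaw -25.06 x [-0.002 -0.    -1.   ] delta [ 0.0019  0.1639 -0.2634] q [ 21.5  22.1 -36.2  82.1  13.1  80.1 -40. ] grip 0.0834 F [ 0.4 -0.   0.2] M [-0.03 -0.11 -0.03]
turn +=cw: -25.06
```

step_arm(
  deltas=[
    [1,0,0.027,-0.044,6],
    [1,0,0.055,-0.088,12],
    [1,0,0.082,-0.132,18],
    [1,0,0.109,-0.175,24],
    [1,0,0.137,-0.219,30],
    [1,0,0.164,-0.263,36],
    [1,0,0.164,-0.263,36],
  ],
)

```text
time_s: 10.25
tool_pos: [0.4762, 0.3063, 0.2423]
tool_rot: [150.2, 89.9, 89.7]
force: [-0.1, 0.4, -0.1]
grip_width: 0.0869
```

Run:
```python
from h import *
ims=[]
for c in("scene","top"):
    z={};z["p"],z["d"]=read_camera(c);np.savez(c+"1.npz",**z); bar(c,z)
    cv2.imwrite(f"pics/{c}1.png",z["p"][:,:,::-1])
    q,_=allpts(c,z); s=(np.hypot(q[:,0]-.48,q[:,1]-.3)<.045); j=q[s&(q[:,2]>.05)&(q[:,2]<.07)]
    if len(j)>5: print("rim",len(j),cv2.minEnclosingCircle((j[:,:2]*1000).astype(np.float32)))
    ims.append(cv2.resize(z["p"][100:250,250:450,::-1],(600,450) if 0 else None,fx=2,fy=2,interpolation=3))
cv2.imwrite("pics/v2.png",np.hstack(ims))
plan([.479,.301,.052],-61)
```

```text
scene bar n 95 centre [0.6542 0.0417] ext 0.062 yaw 63.9 corr 0.4
rim 121 ((480.1656799316406, 299.8710632324219), 31.366613388061523)
top bar n 94 centre [0.6469 0.0425] ext 0.061 yaw 67.4 corr 0.47
rim 22 ((488.638671875, 287.9864807128906), 21.332685470581055)
t 10.35 pos [0.4798 0.3013 0.2416] jawyaw -60.94 x [ 0.001 -0.001 -1.   ] delta [ 0.1896 -0.0009 -0.0003] q [   1.6   11.8  -41.4   94.1    8.    77.1 -102. ] grip 0.0874 F [-0.  -0.1 -0.5] M [-0.05  0.03  0.02]
turn +=cw: 0.06
```

View pics/v2.png

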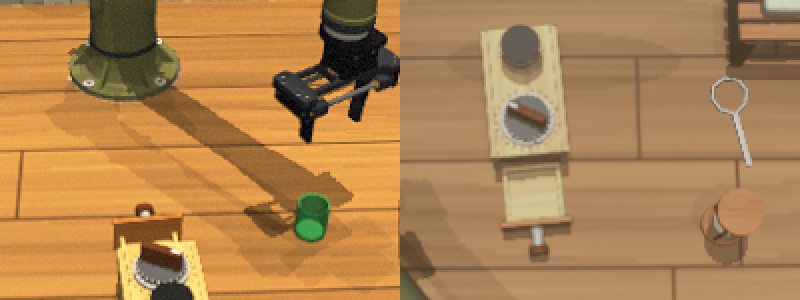

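The pictures show the ring's white mark at about 65° in the world, so the ring is near 60°. The jar stands at crop pixel (312,217). Next I descend on the jar.

step_arm(
  deltas=[
    [1,0.05,-0.001,0,0],
    [1,0.1,-0.001,0,0],
    [1,0.14,-0.001,0,0],
    [1,0.17,-0.001,0,0],
    [1,0.19,-0.001,0,0],
    [1,0.19,-0.001,0,0],
    [-1,0.19,-0.001,0,0],
    [-1,0.19,-0.001,0,0],
    [-1,0.19,-0.001,0,0],
    [-1,0.19,-0.001,0,0],
    [-1,0.19,-0.001,0,0],
    [-1,0.19,-0.001,0,0],
  ],
  newtons=15,
)

```text
time_s: 11.85
tool_pos: [0.4792, 0.3008, 0.0519]
tool_rot: [77.6, 90.0, 16.6]
force: [-0.0, -0.4, 3.6]
grip_width: 0.0523
```

Run:
```python
from h import *
plan([.479,.301,.20],-85)
```

```text
t 11.85 pos [0.4792 0.3008 0.0519] jawyaw -61.06 x [ 0.  0. -1.] delta [-1.481e-01 -1.000e-04 -2.000e-04] q [  -2.1   22.6  -38.5  105.7   16.6   57.3 -108.5] grip 0.0523 F [-0.  -0.4  3.6] M [-0.03  0.19  0.01]
turn +=cw: 23.94
```

step_arm(
  deltas=[
    [-1,0,0,0,0],
    [-1,0,0,0,0],
    [-1,-0.02,0,0,0],
    [-1,-0.04,0,0,0],
    [-1,-0.07,0,0,0],
    [-1,-0.1,0,0,0],
    [-1,-0.1,0,0,0],
  ],
)

```text
time_s: 12.72
tool_pos: [0.4808, 0.3019, 0.1551]
tool_rot: [84.1, 89.6, 23.0]
force: [0.1, 0.2, -1.5]
grip_width: 0.0526
```

Run:
```python
from h import *
ims=[]
for c in("scene","top"):
    z={};z["p"],z["d"]=read_camera(c);np.savez(c+"2.npz",**z)
    m=regions_of(c,"jar")
    for r in m[:1]:
        q=pts(c,z["d"],r["pixels"]); print(c,r["p"],r["pixel"],len(q),np.percentile(q,[3,50,97],axis=0).round(3).tolist())
    ims.append(cv2.resize((z["p"][130:280,340:470,::-1] if c=="scene" else z["p"][150:300,170:300,::-1]),None,fx=3,fy=3,interpolation=3))
cv2.imwrite("pics/v3.png",np.hstack(ims))
plan([.5475,.032,.153],-85)
```

```text
scene 0.66 [412.9, 185.3] 251 [[0.46, 0.276, 0.106], [0.504, 0.302, 0.139], [0.511, 0.322, 0.167]]
top 0.69 [147.8, 209.2] 2669 [[0.434, 0.463, 0.029], [0.498, 0.555, 0.083], [0.58, 0.651, 0.12]]
t 12.925 pos [0.4784 0.3    0.1505] jawyaw -61.06 x [-0.002 -0.001 -1.   ] delta [-0.0023 -0.0692  0.268 ] q [   0.6   15.9  -40.8  100.8   11.2   67.5 -104.5] grip 0.0522 F [-0.7  0.2 -1.5] M [-0.03  0.04  0.02]
turn +=cw: 23.94
```

View pics/v3.png

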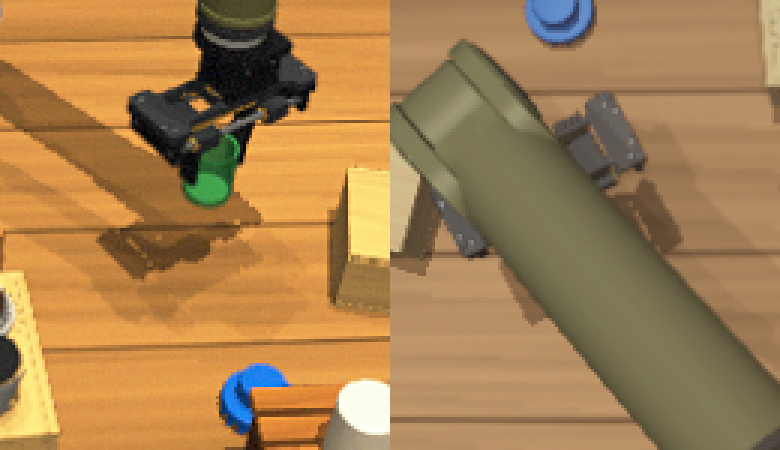

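step_arm(
  deltas=[
    [-1,0,-0.014,0.054,4.8],
    [-1,0,-0.028,0.107,9.6],
    [-1,0,-0.042,0.161,14.4],
    [-1,0,-0.055,0.214,19.2],
    [-1,0,-0.065,0.252,24],
    [-1,0,-0.069,0.268,24],
    [-1,0,-0.069,0.268,24],
    [-1,0,-0.069,0.268,24],
    [-1,0.025,-0.069,0.268,24],
    [-1,0.05,-0.069,0.268,24],
    [-1,0.05,-0.069,0.268,24],
  ],
)

```text
time_s: 14.3
tool_pos: [0.5463, 0.0347, 0.0998]
tool_rot: [-104.0, 89.7, 171.2]
force: [-0.1, 0.3, -0.9]
grip_width: 0.0526
```

Run:
```python
from h import *
z={};z["p"],z["d"]=read_camera("scene")
m=regions_of("scene","jar")
for r in m[:1]:
    q=pts("scene",z["d"],r["pixels"]); print(r["p"],r["pixel"],len(q),np.percentile(q,[3,50,97],axis=0).round(3).tolist())
z["p"],z["d"]=read_camera("top")
a=cv2.resize(z["p"][120:270,260:390,::-1],None,fx=3,fy=3,interpolation=3)
p=read_camera("scene")[0]
cv2.imwrite("pics/v4.png",np.hstack([cv2.resize(p[130:280,260:390,::-1],None,fx=3,fy=3,interpolation=3),a]))
plan([.547,.0325,.062],-85)
```

```text
0.79 [327.5, 213.8] 259 [[0.523, 0.011, 0.068], [0.56, 0.035, 0.093], [0.576, 0.057, 0.113]]
t 14.5 pos [0.5492 0.0336 0.1028] jawyaw -84.99 x [ 0.002  0.    -1.   ] delta [ 0.0408 -0.0024  0.0009] q [ 19.1  14.9 -28.6 106.    8.1  61.  -97.6] grip 0.0524 F [ 0.1  0.2 -0.6] M [-0.    0.01  0.  ]
turn +=cw: 0.01
```

View pics/v4.png

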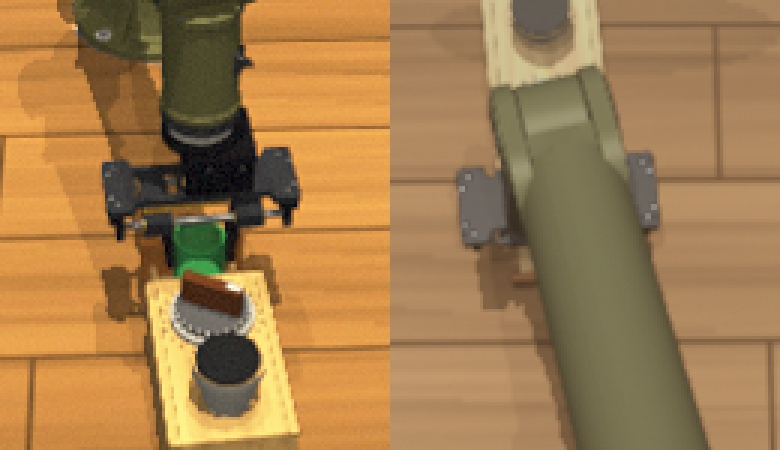

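step_arm(
  deltas=[
    [-1,0.01,-0.002,0.001,0],
    [-1,0.02,-0.002,0.001,0],
    [-1,0.028,-0.002,0.001,0],
    [-1,0.034,-0.002,0.001,0],
    [-1,0.038,-0.002,0.001,0],
    [-1,0.04,-0.002,0.001,0],
    [-1,0.041,-0.002,0.001,0],
    [-1,0.041,-0.002,0.001,0],
  ],
)

```text
time_s: 15.5
tool_pos: [0.5474, 0.0316, 0.0619]
tool_rot: [76.7, 89.9, -8.3]
force: [-2.2, 0.6, 4.9]
grip_width: 0.0529
```

Run:
```python
from h import *
plan([.547,.0325,.062],-85)
```

```text
t 15.5 pos [0.5474 0.0316 0.0619] jawyaw -85.06 x [ 0.002 -0.    -1.   ] delta [-0.0001 -0.0003 -0.0009] q [ 18.5  17.6 -28.  108.1   9.8  56.5 -98.9] grip 0.0529 F [-2.2  0.6  4.9] M [-0.02  0.36 -0.02]
turn +=cw: -0.06
```

step_arm(
  deltas=[
    [1,0,0,0,0],
    [1,0,0,0,0],
    [1,0,0,0,0],
    [1,0,0,0,0],
    [1,-0.03,0,0,0],
    [1,-0.07,0,0,0],
    [1,-0.12,0,0,0],
    [1,-0.16,0,0,0],
    [1,-0.16,0,0,0],
  ],
)

```text
time_s: 16.62
tool_pos: [0.5486, 0.0319, 0.2243]
tool_rot: [82.2, 89.6, -2.9]
force: [-0.2, 0.6, -0.1]
grip_width: 0.0869
```

Run:
```python
from h import *
plan([.44,.0230,.222],-85)
```

```text
t 16.625 pos [0.5486 0.0319 0.2243] jawyaw -85.06 x [ 0.007 -0.    -1.   ] delta [ 0.0016 -0.109  -0.0005] q [ 20.7   8.2 -29.3  98.4   4.3  74.  -94.5] grip 0.0869 F [-0.2  0.6 -0.1] M [ 0.03  0.02 -0.02]
turn +=cw: -0.06
```

step_arm(
  deltas=[
    [-1,0,-0.04,0,0],
    [-1,0,-0.08,0,0],
    [-1,0,-0.105,0,0],
    [-1,0,-0.117,0,0],
    [-1,0,-0.117,0,0],
    [-1,0,-0.117,0,0],
  ],
)

```text
time_s: 17.38
tool_pos: [0.4307, 0.0216, 0.2205]
tool_rot: [133.2, 90.0, 48.1]
force: [0.5, 0.3, -0.1]
grip_width: 0.0346
```

Run:
```python
from h import *
a=np.radians(5.08);M=np.array([[np.cos(a),-np.sin(a)],[np.sin(a),np.cos(a)]])
ims=[]
for c in("scene","top"):
    z={};z["p"],z["d"]=read_camera(c);bar(c,z)
    for r in regions_of(c,"jar")[:1]:
        q=pts(c,z["d"],r["pixels"]); print(c,r["p"],r["pixel"],len(q),np.percentile(q,[3,50,97],axis=0).round(3).tolist())
    q,_=allpts(c,z); X=(q[:,:2]-[.6487,.0415])@M
    s=(abs(X[:,1])<.035)&(X[:,0]>-.14)&(X[:,0]<-.06)&(q[:,2]>.068)&(q[:,2]<.082); print("rim mill",s.sum(),cv2.minEnclosingCircle((X[s]*1000).astype(np.float32)) if s.sum() else '', np.median(q[s,2]) if s.sum() else '')
    s=(abs(X[:,1])<.055)&(X[:,0]>-.25)&(X[:,0]<-.17)&(q[:,2]>.02)&(q[:,2]<.06); print("knob",s.sum(),np.percentile(X[s,0],[2,50,98]) if s.sum() else '')
    ims.append(cv2.resize((z["p"][130:280,260:390,::-1] if c=="scene" else z["p"][120:270,260:390,::-1]),None,fx=3,fy=3,interpolation=3))
cv2.imwrite("pics/v5.png",np.hstack(ims))
plan([.433,.0224,.042],-85)
```

```text
scene bar n 98 centre [0.6536 0.0412] ext 0.063 yaw 63.4 corr 0.41
scene 0.7 [329.1, 214.6] 140 [[0.522, 0.008, 0.034], [0.529, 0.034, 0.062], [0.563, 0.055, 0.075]]
rim mill 50 ((-101.78264617919922, -0.8130772113800049), 28.62141990661621) 0.07166159270727002
knob 57 [-0.19850706 -0.18520051 -0.173923  ]
top bar n 97 centre [0.6465 0.0423] ext 0.061 yaw 67.0 corr 0.45
rim mill 3 ((-76.53990173339844, -4.101207256317139), 3.1638941764831543) 0.07450618133722475
knob 0 
t 17.575 pos [0.4304 0.0216 0.2204] jawyaw -85.05 x [-0.     0.001 -1.   ] delta [ 0.1784  0.0027 -0.0004] q [ 24.3  -7.5 -28.  113.   -3.7  73.7 -87.5] grip 0.019 F [-0.4 -0.2 -0.5] M [0.01 0.06 0.03]
turn +=cw: -0.05
```

View pics/v5.png

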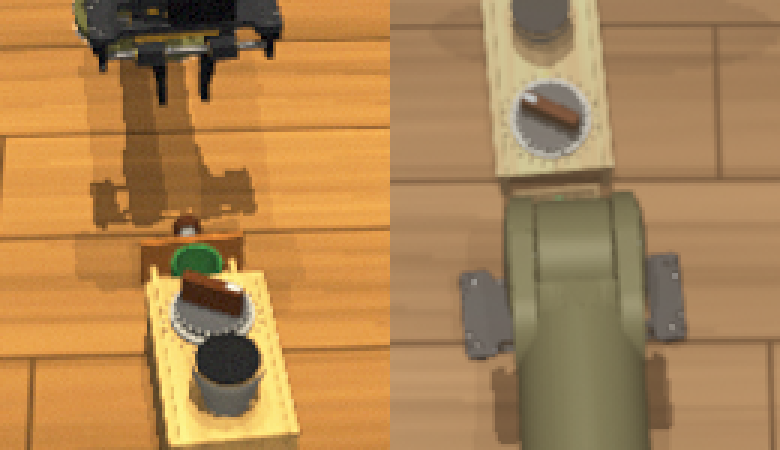

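step_arm(
  deltas=[
    [-1,0.045,0,0,0],
    [-1,0.09,0,0,0],
    [-1,0.13,0,0,0],
    [-1,0.16,0,0,0],
    [-1,0.178,0,0,0],
    [-1,0.178,0,0,0],
    [-1,0.178,0,0,0],
  ],
  newtons=30,
)

```text
time_s: 18.45
tool_pos: [0.4307, 0.0216, 0.0432]
tool_rot: [94.0, 89.9, 9.0]
force: [0.3, 1.1, -0.3]
grip_width: 0.0005
```

Run:
```python
from h import *
plan([.5405,.0319,.042],-85)
```

```text
t 18.45 pos [0.4307 0.0216 0.0432] jawyaw -85.06 x [ 0.001  0.    -1.   ] delta [ 0.0013  0.1103 -0.0008] q [ 22.8   5.4 -30.  124.2   3.5  51.1 -94.3] grip 0.0005 F [ 0.3  1.1 -0.3] M [0.03 0.03 0.01]
turn +=cw: -0.06
```

step_arm(
  deltas=[
    [-1,0,0.004,0,0],
    [-1,0,0.009,0,0],
    [-1,0,0.015,0,0],
    [-1,0,0.022,0,0],
    [-1,0,0.03,0,0],
    [-1,0,0.039,0,0],
    [-1,0,0.048,0,0],
    [-1,0,0.057,0,0],
    [-1,0,0.066,0,0],
    [-1,0,0.075,0,0],
    [-1,0,0.083,0,0],
    [-1,0,0.09,0,0],
  ],
)

```text
time_s: 19.95
tool_pos: [0.52, 0.0292, 0.0425]
tool_rot: [-58.8, 90.0, -143.9]
force: [-2.5, -0.7, 0.8]
grip_width: 0.0007
```

step_arm(
  deltas=[
    [-1,0,0.005,0,0],
    [-1,0,0.009,0,0],
    [-1,0,0.012,0,0],
    [-1,0,0.015,0,0],
    [-1,0,0.018,0,0],
  ],
)

```text
time_s: 20.58
tool_pos: [0.5375, 0.0308, 0.0425]
tool_rot: [-61.1, 90.0, -146.2]
force: [-1.5, -0.7, 1.0]
grip_width: 0.0006
```

Run:
```python
from h import *
plan([.5405,.0319,.042],-85)
```

```text
t 20.575 pos [0.5375 0.0308 0.0425] jawyaw -85.06 x [-0. -0. -1.] delta [ 0.0005  0.003  -0.0009] q [ 18.9  18.2 -28.4 110.1  10.5  54.2 -99.5] grip 0.0006 F [-1.5 -0.7  1. ] M [-0.03  0.41  0.01]
turn +=cw: -0.06
```

step_arm(
  deltas=[
    [-1,0,0.002,0,0],
    [-1,0,0.004,0,0],
    [-1,0,0.005,0,0],
    [-1,0,0.005,0,0],
  ],
)

```text
time_s: 21.08
tool_pos: [0.5394, 0.031, 0.042]
tool_rot: [-84.9, 89.6, -170.0]
force: [-9.3, -0.6, 6.7]
grip_width: 0.0001
```

step_arm(
  deltas=[
    [-1,0,0.001,0,0],
    [-1,0,0.002,0,0],
    [-1,0,0.003,0,0],
    [-1,0,0.003,0,0],
    [-1,0,0.003,0,0],
  ],
)

```text
time_s: 21.7
tool_pos: [0.5395, 0.031, 0.0417]
tool_rot: [-84.8, 89.2, -169.9]
force: [-16.7, -1.8, 13.0]
grip_width: 0.0007
```

step_arm(
  deltas=[
    [-1,0,-0.01,0,0],
    [-1,0,-0.035,0,0],
    [-1,0,-0.06,0,0],
    [-1,-0.05,-0.06,0,0],
    [-1,-0.11,-0.06,0,0],
    [-1,-0.17,-0.06,0,0],
    [-1,-0.17,-0.06,-0.06,0],
    [-1,-0.17,-0.06,-0.12,0],
    [-1,-0.17,-0.06,-0.18,0],
    [-1,-0.17,-0.06,-0.23,0],
    [-1,-0.17,-0.06,-0.23,0],
  ],
)

```text
time_s: 23.08
tool_pos: [0.4647, 0.2611, 0.2132]
tool_rot: [150.2, 89.7, 65.7]
force: [-0.4, -0.7, -0.0]
grip_width: 0.0003
```

Run:
```python
from h import *
a=np.radians(5.08);M=np.array([[np.cos(a),-np.sin(a)],[np.sin(a),np.cos(a)]])
ims=[]
for c in("scene","top"):
    z={};z["p"],z["d"]=read_camera(c);bar(c,z)
    q,_=allpts(c,z); X=(q[:,:2]-[.6487,.0415])@M
    s=(abs(X[:,1])<.055)&(X[:,0]>-.15)&(X[:,0]<-.062)&(q[:,2]>.02)&(q[:,2]<.06); print("knob",s.sum(),np.percentile(X[s,0],[2,50,98]) if s.sum() else '')
    s=(X[:,0]>0.06)&(X[:,0]<.15)&(abs(X[:,1])<.05)&(q[:,2]>.158); print("hop",X[s].mean(0))
    for t in ["jar","hourglass","massager","scraper","jar_cap","lotion"]:
        for r in regions_of(c,t)[:1]:
            u=pts(c,z["d"],r["pixels"]); print(t,round(r["p"],2),np.round(r["pixel"]),len(u),np.median(u,0).round(3))
    ims.append(cv2.resize((z["p"][130:330,240:440,::-1] if c=="scene" else z["p"][100:300,200:400,::-1]),None,fx=2,fy=2,interpolation=3))
cv2.imwrite("pics/v6.png",np.hstack(ims)); plan([0,0,0])
```

```text
scene bar n 96 centre [0.6536 0.0415] ext 0.061 yaw 64.3 corr 0.42
knob 0 
hop [ 0.10720081 -0.00133039]
hourglass 0.68 [229. 208.] 873 [ 0.512 -0.276  0.082]
massager 0.78 [417. 259.] 245 [0.698 0.311 0.026]
scraper 0.66 [211. 271.] 109 [ 0.676 -0.306  0.004]
jar_cap 0.77 [202. 190.] 174 [ 0.339 -0.394  0.012]
lotion 0.63 [155. 216.] 623 [ 0.539 -0.508  0.083]
top bar n 92 centre [0.6469 0.0423] ext 0.061 yaw 66.8 corr 0.49
knob 86 [-0.09855266 -0.08712649 -0.0630797 ]
hop [ 0.10065706 -0.00023386]
jar 0.4 [152. 208.] 2993 [0.506 0.546 0.083]
hourglass 0.78 [418. 206.] 633 [ 0.492 -0.267  0.138]
massager 0.86 [227. 151.] 389 [0.689 0.326 0.027]
scraper 0.64 [422. 170.] 77 [ 0.638 -0.313  0.006]
jar_cap 0.52 [452. 261.] 291 [ 0.332 -0.394  0.014]
lotion 0.86 [490. 199.] 439 [ 0.515 -0.5    0.102]
t 23.775 pos [0.4659 0.2553 0.2125] jawyaw -85.07 x [ 0. -0. -1.] delta [ 0.2125 -0.4862  0.2143] q [   8.2    8.1  -42.9  101.     5.8   73.1 -121.2] grip 0.0001 F [0.3 0.3 0.4] M [-0.02  0.02 -0.02]
```

View pics/v6.png

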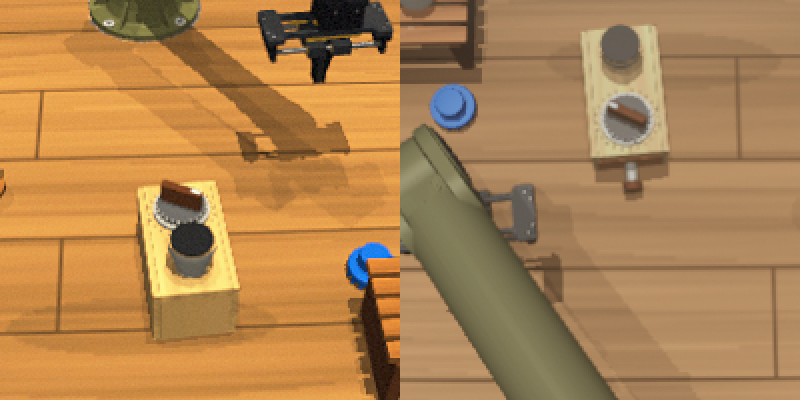

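```bash
python3 -c "
from cell import env; print(env.sign_off())"
```

```text
the job is handed in; nothing more can be done
None
```

I finished the whole sequence and handed the job in at about 24 s. No verdict was reported.

- **Ring:** I turned it clockwise until it hit the hard stop; torque rose from 0.05 to 0.55 N·m with the bar square to the mill. I then backed it off 60° and let go. After release the mark reads 64° in one camera and 67° in the other, against about 65° expected for four clicks.
- **Jar:** I set it in the drawer and felt it touch the floor. The scene camera then showed it near the drawer centre, with its rim at about 72–75 mm, as it should be. Once the drawer was shut the jar was hidden, so its final position is inferred from a gentle push. The network's one "jar" report then was the bamboo box, and I ignored it.
- **Drawer:** I pushed it until it stopped moving, with force rising to 17 N and no further travel. The knob end measures 98.6 mm in front of the ring's axis, against 99 mm when fully home.
- **Bystanders:** The hourglass, massager, cap and lotion bottle are within about 4 mm of where they started. The top camera's median for the scraper moved 33 mm, but that network found far fewer of its pixels than at the start. The scene camera shows it about 7 mm off, within its noise, and the arm never went low near it.

The two cameras disagree by about 5 mm along x. I used the position felt while gripping the ring as the reference.

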